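# Restock the locked burr dispenser

## Task

Open the combination lock of the sloping dispenser: turn its dial left to 30, then right to 21, then left to 25, each time straight there without going right round. Pull the shutter all the way down by its handle, set the small carton of burrs down on the upper end of the lane, long side along the lane, and let it slide to the stop. Leave the shutter fully open for the next cartons, and leave the grinder, the tin and the hammer where they are.

Things in the scene. Friction and masses are not known exactly. Their poses are not given: they have to be found in the camera images.
- dispenser: Fixed bench dispenser: grey steel case 340 x 250 x 85 mm inclined 28 deg on a stand, low end towards the robot, top edge 250 mm above the table. Left third of its face: dial. Right: clear window over the lower lane, bare-steel sliding shutter over the upper. Origin on the table under the face's middle (face 170 mm up there); z up, x level towards the high end, y left.
- case: The same case, axes on its sloped face: origin at the middle of the face, x up the slope, y left, z outward square to the face (leans 28 deg towards the robot). The dial's axis is at x = 60, y = 70 mm. Index mark: a dark bar on the ring round the dial, at the dial's up-slope side. The tick of the dial that stands at it is the number set.
- dial_grip (a point): On the dial's axis, 34 mm off the face: with the TCP here the tips clear the disc by 3 mm. z outward, x along the bar grip to its pointed end (turns with it). Black disc, 76 mm across, top 12 mm off the face, 40 white ticks (0-39 clockwise, each fifth longer, no figures); 0 at the point. Aluminium bar 16 mm wide (y), 48 long plus 8 mm point (dark line to it on top), 12 to 42 mm off the face.
- dial (a joint): Dial angle, rad = number set x 0.15708 (30: 4.712, 21: 3.299, 25: 3.927). Turning left (anticlockwise seen facing it) raises it. Starts at 19.5 to 24.5; stays where left, turns with under 0.2 N m, no stops. A real wheel-pack lock: takes each number to within 0.9 division. If you overshoot by more, turn right to 17 and dial all three again.
- hatch_handle (a point): Middle of the shutter's bow handle: a round bar 10 mm thick, 80 mm long across the slope, its axis 34 mm out from the face, 25 mm clear beneath. Site x up the slope, y along the bar (left), z outward. Rides with the shutter.
- hatch (a joint): Shutter travel, m: 0 closed, 0.120 fully open; it slides straight down the slope over the window. Locked, it gives only about 3 mm. Unlocked, it takes 2 to 8 N and stays where it is left.
- lane: Fixed lane in the case, sloped 28 deg: two white slide strips between guides. Origin on the strips, on the centre line, at the stop (low end); x up the lane, y left, z outward. Guides: 54 mm apart at the strips, flared to 68 mm at 15 mm height. Face at z = 62 mm. Open shutter: opening x 211 to 331, y -66 to 62 mm; handle then at x = 149 mm. A carton let go here slides to the stop by itself.
- carton: Small closed cardboard carton of burrs, 70 mm long (its x), 46 wide (y), 50 high, 0.18 to 0.35 kg, standing on the table to the right of the dispenser, its x within 35 deg of world x. Origin at the centre of its underside, z up. Either end may lead in the lane.
- grinder: Bystander: yellow angle grinder about 270 mm long, lying on the table at the far right. Origin under its middle.
- tin: Bystander: steel tin, 72 mm across and 85 mm high, standing left of the dispenser. Origin at its underside.
- hammer: Bystander: hammer with wooden handle, 260 mm long, lying beyond the carton across the table. Origin under its middle.
Mind the look-alikes: they are no part of the job. Several things have the shape of the carton; the one meant has the colours described above.

How it is judged:
By the outcome, as a careful person would: the job done as asked, in the order asked, and still so for the second after the job is handed in, with the robot touching nothing.
It also fails if it takes over 64 s, if anything falls off the work surface, if the arm or the gripper's body presses on something with over 40 N, if the wrist force passes 120 N, or if a joint passes its speed limit or range.

## Robot

A 7-joint arm with a two-finger parallel gripper is mounted at the origin on the work surface. World frame = base frame: x ahead of the robot, y to its left, z up, the work surface at z = 0. Lengths are in m, angles in rad, forces in N, time in s.
With the tool pointing down it reaches from about 0.4 to 0.925 m from the base axis. Payload 4.1 kg.
Tool frame: the origin (TCP) lies between the finger pads, 19 mm behind the fingertips; this is the grasp point; z points along the fingers, y is the line along which they close (so a half turn about z gives the same grasp; the last joint's range is limited). The gripper opens to 85 mm and grips with 20 to 120 N. Pads are 22 mm wide; open, the fingers measure 114 mm over their backs; the gripper's body (76 mm by 85 mm) begins 54 mm behind the grasp point. The pads swing forward as they close: fully open they stand 13 mm farther back than shut.
Start: joints at [1.145, 0.398, 0.045, 1.537, -0.019, 1.207, -0.051], TCP at [0.209, -0.616, 0.25] pointing down, gripper open.
Joint ranges: [-2.82, 2.82], [-0.49, 2.23], [-1.37, 1.46], [0, 2.46], [-1.36, 4.5], [0.23, 2], [-2.94, 2.94]. Speed limits (rad/s): [2.57, 2.57, 3.14, 3.14, 3.14, 3.14, 3.14].

## Interface

Orientations are given as a unit quaternion [w, x, y, z].
In Python, from cell import bot, viewer gives the robot as it stands.
- The arm moves only by the shell command python3 -m handwheel 'ROWS' [FORCE]. ROWS is text: rows parted by semicolons, each of 7 numbers parted by spaces: the opening, from 0 (shut) to 1 (fully open), then the shift along the tool's x, y, z in m, then the turn, a rotation vector about the tool's x, y, z in rad. In form: claw x y z wx wy wz; .... A call has 1 to 12 rows; each row is the pose to reach, as a shift and turn from the pose commanded when the call began, along the tool's axes at that moment; what a row does not reach only later rows make up. A row lasts 1/10 s, in which the tool goes at most 50 mm and 8.59 degrees, less where a joint would pass 70% of its speed; a pose out of reach is approached as far as the arm can. A call with a gripper value outside its range is refused whole. The fingers move at their own pace and stop on an object; FORCE is the grip in N (left out, the last holds). Time passes only in rows, so rows that repeat a pose let the fingers close. It gives the time, the measured TCP pose, the force, the opening and the grip force at its end, in the units of the state.
- bot.get_state(): the state, without advancing time (a new reading comes with each control period).
- viewer.get_image(name): name is "scene" or "top" or "wrist"; returns a dict with "img" (420x560x3 uint8, red, green, blue), "depth" (420x560 float32, m along the optical axis (not along the pixel's ray), 0 where there is no reading), "K" (3x3 intrinsics, pixels), "rvec" (rotation vector, rad) and "tvec" (3), from world to camera coordinates, as OpenCV has them; the wrist camera has in their place "hand_eye" (4x4, takes a point from camera to tool coordinates, whose origin is the TCP and whose axes are the flange's). Camera axes: x right, y down, z forward; pixel columns grow to the right and rows downward; lengths in m; the calibration is good to about 2 mm. The wrist camera is an equidistant fisheye: a pixel r from the principal point sees the ray r / f radians off the axis. A picture is of the moment at which its call begins: read the wrist's pose just before it.
- bot.sign_off(): hands the job in; it is judged then, once.
The state is a dict: "t": time; "joint_positions": joint angles; "qd": joint speeds; "joint_efforts": joint torques, N m; "position": TCP position; "eef_rot": TCP orientation; "contact_force": force on the tool from outside, world axes, zero at the start; "ft_torque": the same for the moment, N m; "opening": finger opening in m; "grip_force": force on a finger pad.
Only numpy, scipy, OpenCV 4.12 (cv2) and the standard library are available. Lean on these libraries where they do the work, as an engineer would, in place of code of your own. Each camera call takes 0.05 s, during which the arm holds its last target. There are 200 camera calls.

## Working session

There is one attempt and no reset: what is moved stays moved. The work goes in short steps, Python scripts to look and compute and a shell command to move; the robot and the scene stay as the last step left them, time stands still between calls to the robot, and variables do not carry over. Pictures are saved under pics/ and viewed, at most 10 in all, crops included, and the job is handed in when it is done.

```bash
ls; mkdir -p pics; cat > h.py <<'E'
import numpy as np, cv2
from scipy.spatial.transform import Rotation as R
from cell import bot, viewer
def get(n):
    s=bot.get_state(); d=viewer.get_image(n); d['s']=s; np.savez('last_%s.npz'%n,**{k:v for k,v in d.items() if k!='s'},pos=s['position'],rot=s['eef_rot']); return d
def save(n,img,sc=1):
    cv2.imwrite('pics/'+n,cv2.resize(np.ascontiguousarray(img[:,:,::-1]),None,fx=sc,fy=sc,interpolation=cv2.INTER_CUBIC))
def rot(q): return R.from_quat(np.r_[q[1:],q[0]])
def pts(d):
    "world point per pixel from depth (static cams)"
    K=d['K'];v,u=np.mgrid[:420,:560];z=d['depth']
    c=np.stack([(u-K[0,2])/K[0,0]*z,(v-K[1,2])/K[1,1]*z,z],-1)
    Rm=cv2.Rodrigues(np.array(d['rvec']))[0]; return (c-np.ravel(d['tvec']))@Rm
def proj(d,p):
    return cv2.projectPoints(np.atleast_2d(np.array(p,float)),np.array(d['rvec']),np.array(d['tvec']),np.array(d['K']),None)[0][:,0]
E
python3 - <<'E'
from h import *
s=bot.get_state();print({k:np.round(v,3) for k,v in s.items()})
a=get('scene');b=get('top');
for d in(a,b):print(d['K'],-cv2.Rodrigues(d['rvec'])[0].T@np.ravel(d['tvec']))
save('scene.png',a['img'],1.4);save('top.png',b['img'],1.4)
E
```

```text
pics
{'t': np.float64(0.0), 'joint_positions': array([ 1.145,  0.399,  0.045,  1.538, -0.019,  1.207, -0.051]), 'qd': array([ 0.   ,  0.   , -0.   , -0.   ,  0.002,  0.001, -0.   ]), 'joint_efforts': array([-0.0000e+00, -4.7512e+01,  1.3650e+00, -2.5422e+01,  1.2000e-02,
        9.0000e-03, -0.0000e+00]), 'position': array([ 0.208, -0.615,  0.249]), 'eef_rot': array([-0.001,  0.987,  0.163, -0.   ]), 'contact_force': array([-0.514, -0.186,  0.162]), 'ft_torque': array([-0.017,  0.029, -0.024]), 'grip_force': np.float64(0.0), 'opening': np.float64(0.086)}
[[538.35070709   0.         276.18960813]
 [  0.         538.35070709 215.38837324]
 [  0.           0.           1.        ]] [ 1.47096365 -1.06631329  1.01462565]
[[528.74343169   0.         271.03443183]
 [  0.         528.74343169 209.34754796]
 [  0.           0.           1.        ]] [ 0.46447741 -0.05769522  1.61343211]
```

View pics/scene.png

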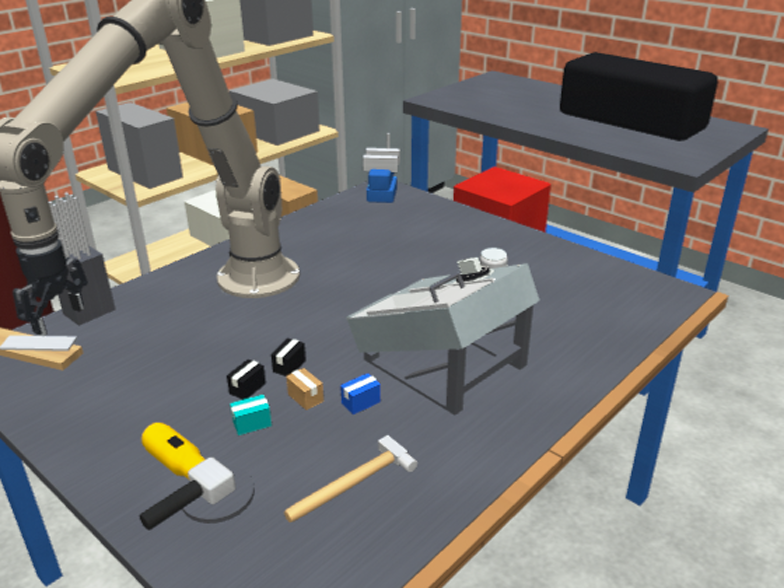

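View pics/top.png

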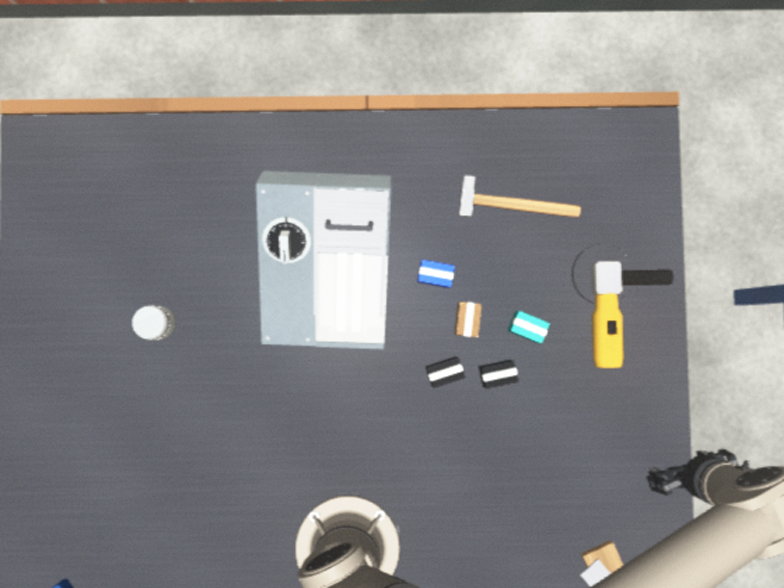

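The brown carton at scene (305,387) and top (469,319) is the likely one. The look-alikes in the top picture are blue (436,273), teal (530,326), and black (445,372) and (499,374). Brown is cardboard-coloured, and its long side runs along world x, as described. Next I measure it and check it in a crop.

```bash
cat >> h.py <<'E'
def load(n): 
    z=np.load('last_%s.npz'%n); return {k:z[k] for k in z}
def ray(d,uv,n,c):
    "cast pixels onto plane n.p=c"
    uv=np.atleast_2d(np.array(uv,float));K=d['K'];Rm=cv2.Rodrigues(np.array(d['rvec']))[0]
    o=-Rm.T@np.ravel(d['tvec']); v=np.c_[(uv-[K[0,2],K[1,2]])/[K[0,0],K[1,1]],np.ones(len(uv))]@Rm
    return o+v*((c-o@n)/(v@n))[:,None]
E
python3 - <<'E'
from h import *
d=load('top');P=pts(d);hsv=cv2.cvtColor(d['img'],cv2.COLOR_RGB2HSV)
# carton brown
m=cv2.inRange(hsv,(8,80,60),(22,255,255));n,l,st,c=cv2.connectedComponentsWithStats(m)
for i in range(1,n):
    if st[i,4]>60: print('brown',st[i],c[i])
x0,y0=318,205
sub=((P[...,2]>.035)&(P[...,2]<.07)).astype(np.uint8)[205:255,318:352]
n,l,st,c=cv2.connectedComponentsWithStats(sub)
i=1+np.argmax(st[1:,4]);ys,xs=np.nonzero(l==i)
pix=cv2.findContours((l==i).astype(np.uint8),0,2)[0][0][:,0]+[x0,y0]
q=ray(d,pix,np.array([0,0,1.]),.05)
r=cv2.minAreaRect((q[:,:2]*1000).astype(np.float32));print('carton',r,np.median(P[ys+y0,xs+x0,2]))
# face plane on left metal + others
A=P[130:245,188:222].reshape(-1,3);A=A[A[:,2]>.05]
for k in range(6):
    c0=A.mean(0);nrm=np.linalg.svd(A-c0)[2][2];nrm*=np.sign(nrm[2]);e=(A-c0)@nrm;A=A[abs(e)<max(.002,2*e.std())] if k<5 else A
print('normal',nrm,'tilt',np.degrees(np.arccos(nrm[2])),'yaw',np.degrees(np.arctan2(-nrm[1],-nrm[0])),e.std(),len(A),'c',c0@nrm)
on=(abs(P@nrm-c0@nrm)<.006).astype(np.uint8);on[:, :180]=0;on[:,290:]=0;on[:110]=0;on[260:]=0
on=cv2.morphologyEx(on,2,np.ones((3,3)))
cn=max(cv2.findContours(on,0,2)[0],key=cv2.contourArea)
rr=cv2.minAreaRect(cn);print(rr)
q=ray(d,cn[:,0],nrm,c0@nrm);print(q.min(0),q.max(0))
ex=np.array([-nrm[0],-nrm[1],0]);ex/=np.linalg.norm(ex);ey=np.cross([0,0,1],ex);exs=np.cross(ey,nrm)
uv=np.c_[q@exs,q@ey];r2=cv2.minAreaRect((uv*1000).astype(np.float32));print('face rect',r2)
cc=np.array(r2[0])/1000;mid=exs*cc[0]+ey*cc[1]+nrm*(c0@nrm);print('mid',mid)
crop=cv2.resize(d['img'][118:270,180:382],None,fx=3.9,fy=3.9,interpolation=cv2.INTER_CUBIC);save('crop.png',crop)
E
```

```text
brown [   0   66  485   16 4939] [241.48775056  73.22555173]
brown [338 139  77  16 548] [376.08029197 146.54014599]
brown [423 210  10  53 190] [425.17894737 236.13684211]
brown [438 210   8  53  76] [443.28947368 239.31578947]
brown [325 216   8  24 124] [328.74193548 227.05645161]
brown [337 217   7  24 103] [339.96116505 228.3592233 ]
brown [416 387  29  22 348] [431.48850575 397.12068966]
carton ((484.9560852050781, -265.5783996582031), (47.44363784790039, 70.56438446044922), 82.41548156738281) 0.04963586080225587
normal [0.00394618 0.99265044 0.12095258] tilt 83.05291804117685 yaw -90.22777245967956 0.026422408881764937 3910 c 0.12713039579103863
((204.0, 184.5), (149.0, 4.0), 90.0)
[ 0.36748477  0.05414478 -1.09238854] [1.10127205 0.25704311 0.58429283]
face rect ((-333.94195556640625, 601.71630859375), (638.2994995117188, 1724.595703125), 76.53876495361328)
mid [ 0.6023738   0.16419482 -0.3161135 ]
```

View pics/crop.png

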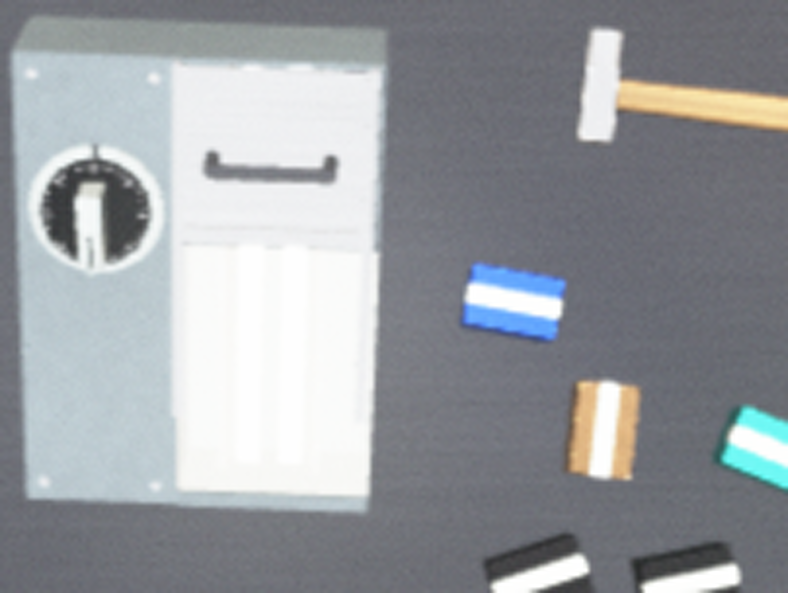

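The crop shows the brown cardboard carton at (605,430), so the choice is confirmed. The face corners are at (14,52), (384,66), (367,510) and (26,497). The dial is at (96,208), with its point down-slope at about (91,268).

```bash
python3 - <<'E'
from h import *
from scipy.optimize import least_squares
d=load('top');P=pts(d)
c=(np.array([(14,52),(384,66),(367,510),(26,497)])+.5)/3.9-.5+[180,118]
zs=[.25,.25,.0904,.0904]
W=np.array([ray(d,c[i],np.array([0,0,1.]),zs[i])[0] for i in range(4)]);print(W.round(4))
print('widths',np.linalg.norm(W[0]-W[1]),np.linalg.norm(W[2]-W[3]),'len',np.linalg.norm(W[0]-W[3]),np.linalg.norm(W[1]-W[2]))
ct,st=np.cos(np.radians(28)),np.sin(np.radians(28))
L=np.array([(.17,.125),(.17,-.125),(-.17,-.125),(-.17,.125)])
def case(p,x,y,z):
    X,Y,yaw=p;ex=np.array([np.cos(yaw)*ct,np.sin(yaw)*ct,st]);ey=np.array([-np.sin(yaw),np.cos(yaw),0]);ez=np.cross(ex,ey)
    return np.array([X,Y,.17])+x*ex+y*ey+z*ez
f=lambda p:(proj(d,[case(p,a,b,0) for a,b in L])-c).ravel()
r=least_squares(f,[.6,.06,0]);print('pose',r.x[:2],np.degrees(r.x[2]),'res px',r.fun.round(2))
p=r.x;np.save('case.npy',p)
# depth check
for x,y in [(-.1,.09),(0,.05),(.15,.11),(-.1,.11)]:
    q=case(p,x,y,0);u=proj(d,q)[0];print(q.round(3),P[int(round(u[1])),int(round(u[0]))].round(3))
toi=lambda q:((proj(d,q)[0]+.5-[180,118])*3.9-.5).round(0)
print('dial px (96,208)?',toi(case(p,.06,.07,.012)))
# dial centre & point
ex=case(p,1,0,0)-case(p,0,0,0);ey=case(p,0,1,0)-case(p,0,0,0);ez=np.cross(ex,ey);o=case(p,0,0,0)
def at(px,h): 
    q=ray(d,(np.array(px)+.5)/3.9-.5+[180,118],ez,ez@o+h)[0]-o; return np.array([q@ex,q@ey])*1000
print('dial ring ctr',at((96,208),.006),'index',at((96,152),.004),'line tip',at((91,266),.042),'back end',at((91,185),.042))
for px in[(205,165),(337,172)]: print('handle end',at(px,.034))
E
```

```text
[[ 0.7394  0.1497  0.25  ]
 [ 0.7269 -0.0965  0.25  ]
 [ 0.4279 -0.0834  0.0904]
 [ 0.4413  0.1673  0.0904]]
widths 0.24650266075446736 0.2510696501122513 len 0.33863281466605727 0.33918423943889453
pose [0.58385448 0.03430212] -2.951369348231535 res px [-0.65 -0.28  0.68 -0.14 -0.21  0.15  0.17  0.3 ]
[0.5   0.129 0.123] [0.5   0.129 0.122]
[0.586 0.084 0.17 ] [0.586 0.084 0.175]
[0.722 0.137 0.24 ] [0.722 0.136 0.241]
[0.501 0.149 0.123] [0.501 0.149 0.119]
dial px (96,208)? [ 95. 215.]
dial ring ctr [62.75633247 69.69404623] index [102.59950234  69.31938997] line tip [34.70570031 69.15328871] back end [92.9329312  68.19273199]
handle end [107.14130165  -6.75783666]
handle end [105.76774611 -94.56535645]
```

```bash
cat >> h.py <<'E'
ct,st=np.cos(np.radians(28)),np.sin(np.radians(28))
def frame(p=None):
    X,Y,yaw=np.load('case.npy') if p is None else p
    ex=np.array([np.cos(yaw)*ct,np.sin(yaw)*ct,st]);ey=np.array([-np.sin(yaw),np.cos(yaw),0]);ez=np.cross(ex,ey)
    return np.array([X,Y,.17]),np.c_[ex,ey,ez]
def casept(x,y,z): o,M=frame(); return o+M@np.array([x,y,z])/1000
def tool_on_case(a): # tool z into face, tool x at angle a (deg, ccw seen from outside) from case x
    o,M=frame();c,s=np.cos(np.radians(a)),np.sin(np.radians(a))
    x=M@[c,s,0];z=-M[:,2];return R.from_matrix(np.c_[x,np.cross(z,x),z])
def go(p,Rt=None):
    s=bot.get_state();R0=rot(s['eef_rot']);Rt=Rt or R0
    print('shift',R0.inv().apply(np.array(p)-s['position']).round(4),'turn',(R0.inv()*Rt).as_rotvec().round(4))
def stat():
    s=bot.get_state();o,M=frame();Rt=M.T@rot(s['eef_rot']).as_matrix()
    print('t',round(s['t'],2),'pos',s['position'].round(4),'case',((s['position']-o)@M*1000).round(1),'ang',np.degrees(np.arctan2(Rt[1,0],Rt[0,0])).round(1),'q',s['joint_positions'].round(2),'F',s['contact_force'].round(1),'T',s['ft_torque'].round(2),'open',round(float(s['opening']),4),'g',s['grip_force'])
E
python3 - <<'E'
from h import *
print(casept(60,70,34),casept(107,-51,34));go(casept(60,70,150),tool_on_case(0))
E
```

```text
[0.62442439 0.10230344 0.22818851] [ 0.65963779 -0.02067275  0.25025368]
shift [ 0.5736 -0.5661 -0.0806] turn [-0.0942  0.4832  0.3704]
```

```bash
python3 -m handwheel '1 0.28 -0.28 -0.12 0 0 0; 1 0.28 -0.28 -0.12 0 0 0; 1 0.28 -0.28 -0.12 0 0 0; 1 0.28 -0.28 -0.12 0 0 0; 1 0.28 -0.28 -0.12 0 0 0; 1 0.28 -0.28 -0.12 0 0 0; 1 0.573 -0.566 -0.08 -0.094 0.483 0.37; 1 0.573 -0.566 -0.08 -0.094 0.483 0.37; 1 0.573 -0.566 -0.08 -0.094 0.483 0.37; 1 0.573 -0.566 -0.08 -0.094 0.483 0.37; 1 0.573 -0.566 -0.08 -0.094 0.483 0.37; 1 0.573 -0.566 -0.08 -0.094 0.483 0.37'; python3 -c "
from h import *
stat();go(casept(60,70,150),tool_on_case(0))"
```

```text
t: 1.3
position: [0.4699, -0.0887, 0.332]
eef_rot: [0.008, 0.97, -0.025, 0.242]
contact_force: [0.8, -1.1, 1.0]
opening: 0.0851
grip_force: 0.0
t 1.3 pos [ 0.4699 -0.0887  0.332 ] case [ -18.8 -128.7  193.5] ang -0.0 q [ 0.71 -0.25 -0.48  2.12 -0.27  0.77 -1.26] F [ 0.8 -1.1  1. ] T [-0.05  0.41  0.02] open 0.0851 g 0.0
shift [ 0.0788 -0.1989  0.043 ] turn [ 0.0028 -0.0001 -0.    ]
```

```bash
python3 -m handwheel '1 0.079 -0.199 0.043 0 0 0; 1 0.079 -0.199 0.043 0 0 0; 1 0.079 -0.199 0.043 0 0 0; 1 0.079 -0.199 0.043 0 0 0; 1 0.079 -0.199 0.043 0 0 0; 1 0.079 -0.199 0.043 0 0 0; 1 0.079 -0.199 0.043 0 0 0'; python3 -c "
from h import *
stat();d=get('wrist');print(d['K'],d['hand_eye']);save('w1.png',d['img'],1.4)"
```

```text
t: 2.0
position: [0.5705, 0.1029, 0.3308]
eef_rot: [0.007, 0.97, -0.025, 0.241]
contact_force: [-0.3, 0.0, 0.1]
opening: 0.0852
grip_force: 0.0
t 2.0 pos [0.5705 0.1029 0.3308] case [ 60.6  67.8 149.9] ang 0.1 q [ 0.71 -0.01 -1.05  1.93  0.25  0.78 -2.1 ] F [-0.3  0.   0.1] T [-0.02  0.51  0.  ] open 0.0852 g 0.0
[[325.1922621    0.         280.37285838]
 [  0.         325.1922621  204.49581826]
 [  0.           0.           1.        ]] [[-3.92521207e-05 -9.59917134e-01 -2.80283953e-01  7.19640502e-02]
 [ 9.99999999e-01 -4.19929551e-05  3.77344630e-06  2.92093507e-04]
 [-1.53921472e-05 -2.80283952e-01  9.59917135e-01 -1.24174413e-01]
 [ 0.00000000e+00  0.00000000e+00  0.00000000e+00  1.00000000e+00]]
```

View pics/w1.png

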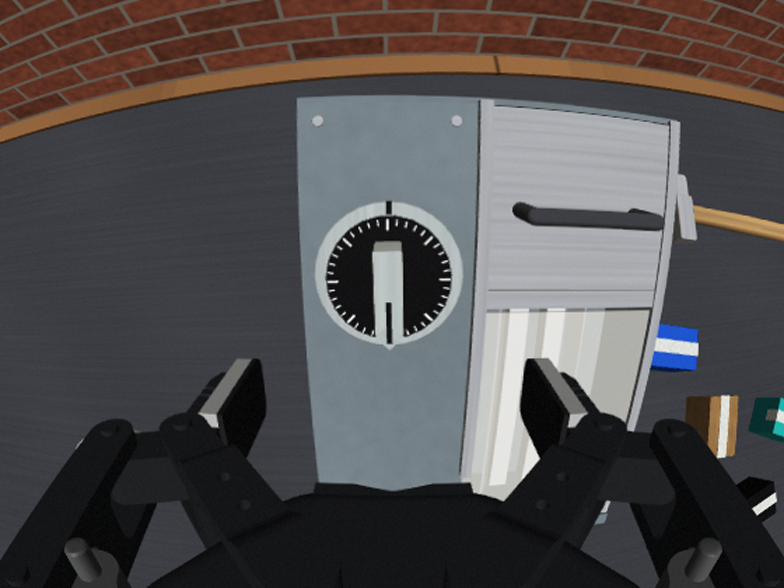

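The wrist view shows the dial centred near (389,275), its index at (389,208) and its point at (389,347), so the number set is about 20. The handle runs from (520,210) to (655,220).

```bash
cat >> h.py <<'E'
def wray(d,uv,h,scale=1.4):
    "wrist pixels (scaled view) -> case mm on plane case z=h mm"
    uv=(np.atleast_2d(np.array(uv,float))+.5)/scale-.5;K=d['K'];v=(uv-[K[0,2],K[1,2]])/[K[0,0],K[1,1]]
    r=np.linalg.norm(v,axis=1)[:,None];c=np.c_[v/np.maximum(r,1e-9)*np.sin(r),np.cos(r)]
    H=d['hand_eye'];Rt=rot(d['rot']).as_matrix();o,M=frame()
    dirs=c@H[:3,:3].T@Rt.T@M;org=(d['pos']+Rt@H[:3,3]-o)@M*1000
    return org+dirs*((h-org[2])/dirs[:,2])[:,None]
E
cat > dial.py <<'E'
from h import *
def ring(d):
    "dark disc centre by ellipse on rectified patch around nominal dial; returns rectified img"
    xs=np.arange(100,19.9,-.25);ys=np.arange(110,29.9,-.25)
    return xs,ys
E
python3 - <<'E'
from h import *
d=load('wrist')
for n,px,h in [('index',(389,208),4),('point tip',(389,347),42),('line up',(389,303),42),('rear mid',(388,243),42),('rear L',(374,243),42),('rear R',(402,243),42),('ring top',(389,201),4),('ring L',(314,275),4),('ring R',(463,275),4),('disc top',(389,216),12),('disc L',(326,277),12),('disc R',(452,277),12),('screw',(318,121),0),('screw2',(457,121),0),('corner',(297,98),0),('cornerR',(680,122),0),('hL',(517,210),34),('hR',(660,222),34)]:
    print(n,wray(d,px,h)[0].round(1))
E
```

```text
index [102.   69.5   4. ]
point tip [29.6 69.3 42. ]
line up [55.4 69.3 42. ]
rear mid [88.1 69.8 42. ]
rear L [88.1 77.  42. ]
rear R [88.1 62.5 42. ]
ring top [106.2  69.5   4. ]
ring L [ 60.9 116.    4. ]
ring R [60.9 23.7  4. ]
disc top [98.3 69.4 12. ]
disc L [ 61.7 107.3  12. ]
disc R [61.8 31.7 12. ]
screw [155.  111.8   0. ]
screw2 [154.8  29.1   0. ]
corner [169.7 124.6   0. ]
cornerR [ 169.  -128.1    0. ]
hL [105.5  -0.   34. ]
hR [102.7 -93.   34. ]
```

```bash
python3 -m handwheel '0.6 0 0 0 0 0 -0.15' ; python3 -c "
from h import *
stat()"
```

```text
t: 2.15
position: [0.5705, 0.1012, 0.3312]
eef_rot: [0.027, 0.969, 0.048, 0.24]
contact_force: [0.2, 0.7, -0.5]
opening: 0.0737
grip_force: 0.0
t 2.15 pos [0.5705 0.1012 0.3312] case [ 60.9  66.2 150.2] ang 8.7 q [ 0.71 -0.01 -1.05  1.93  0.25  0.77 -1.95] F [ 0.2  0.7 -0.5] T [0.02 0.51 0.  ] open 0.0737 g 0.0
```

```bash
python3 -m handwheel '0.6 0 0 0.05 0 0 0.145; 0.6 0 0 0.07 0 0 0.145; 0.6 0 0 0.08 0 0 0.145; 0.6 0 0 0.08 0 0 0.145' ; python3 -c "
from h import *
stat();go(casept(60,70,36),tool_on_case(0.5))"
```

```text
t: 2.55
position: [0.6075, 0.0987, 0.2582]
eef_rot: [0.009, 0.971, -0.024, 0.239]
contact_force: [-0.3, 0.6, 0.5]
opening: 0.0513
grip_force: 0.0
t 2.55 pos [0.6075 0.0987 0.2582] case [59.3 65.5 68.3] ang 0.2 q [ 0.6   0.2  -1.03  1.96  0.59  0.71 -2.38] F [-0.3  0.6  0.5] T [-0.    0.49 -0.02] open 0.0513 g 0.0
shift [ 0.0008 -0.0046  0.0323] turn [ 0.0041  0.0048 -0.0048]
```

```bash
python3 -m handwheel '0.6 0.001 -0.0045 0.015 0 0 -0.005; 0.6 0.001 -0.0045 0.032 0 0 -0.005; 0.6 0.001 -0.0045 0.032 0 0 -0.005' ; python3 -c "
from h import *
stat();go(casept(60,70,35),tool_on_case(0.5));d=get('wrist');save('w2.png',d['img'][90:300,130:430],2.6)"
```

```text
t: 2.85
position: [0.6242, 0.1033, 0.2324]
eef_rot: [0.009, 0.97, -0.021, 0.241]
contact_force: [-0.8, 0.3, -0.5]
opening: 0.0508
grip_force: 0.0
t 2.85 pos [0.6242 0.1033 0.2324] case [61.7 71.  37.9] ang 0.6 q [ 0.53  0.27 -0.98  1.96  0.7   0.69 -2.47] F [-0.8  0.3 -0.5] T [-0.    0.52  0.07] open 0.0508 g 0.0
shift [-0.0017  0.001   0.0029] turn [0.0039 0.0016 0.0013]
```

View pics/w2.png

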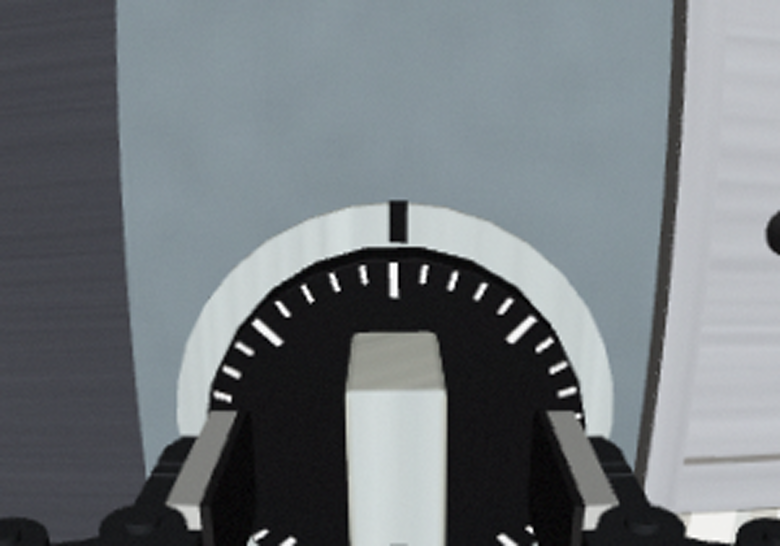

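The tool straddles the bar with tick 20 about at the index, so the dial reads about 20.1. Next I close on it.

```bash
python3 -m handwheel '0.6 -0.001 0.001 0.002 0 0 0; 0 -0.001 0.001 0.002 0 0 0; 0 -0.001 0.001 0.002 0 0 0; 0 -0.001 0.001 0.002 0 0 0; 0 -0.001 0.001 0.002 0 0 0; 0 -0.001 0.001 0.002 0 0 0' 40; python3 -c "
from h import *
stat()"
```

```text
t: 3.5
position: [0.6247, 0.1026, 0.2321]
eef_rot: [0.01, 0.97, -0.021, 0.242]
contact_force: [-5.6, -4.0, 7.8]
opening: 0.0154
grip_force: 41.6
t 3.5 pos [0.6247 0.1026 0.2321] case [62.  70.3 37.3] ang 0.6 q [ 0.53  0.27 -0.98  1.96  0.71  0.69 -2.48] F [-5.6 -4.   7.8] T [-0.55  0.86 -0.28] open 0.0154 g 41.60280168056488
```

```bash
python3 -m handwheel '0 -0.001 0 -0.001 0 0 -0.14; 0 -0.0015 0 -0.001 0 0 -0.28; 0 -0.002 0 -0.001 0 0 -0.42; 0 -0.002 0 -0.001 0 0 -0.56; 0 -0.002 0 -0.001 0 0 -0.7; 0 -0.002 0 -0.001 0 0 -0.84; 0 -0.002 0 -0.001 0 0 -0.84'; python3 -c "
from h import *
stat();s=bot.get_state();o,M=frame();print(s['contact_force']@M)"
```

```text
t: 4.2
position: [0.6238, 0.1045, 0.2317]
eef_rot: [0.106, 0.893, 0.378, 0.219]
contact_force: [7.0, 1.0, -5.9]
opening: 0.015
grip_force: 40.8
t 4.2 pos [0.6238 0.1045 0.2317] case [61.1 72.1 37.5] ang 48.9 q [ 0.65  0.32 -1.14  1.96  0.8   0.73 -1.7 ] F [ 7.   1.  -5.9] T [ 0.28 -0.3   0.22] open 0.015 g 40.75839579105377
[ 3.3863711   1.37482842 -8.50598546]
```

```bash
python3 -m handwheel '0 -0.001 0 0.001 0 0 -0.14; 0 -0.002 0 0.001 0 0 -0.28; 0 -0.002 0.0005 0.001 0 0 -0.42; 0 -0.002 0.0005 0.001 0 0 -0.56; 0 -0.002 0.0005 0.001 0 0 -0.7; 0 -0.002 0.0005 0.001 0 0 -0.715; 0 -0.002 0.0005 0.001 0 0 -0.715'; python3 -c "
from h import *
stat();d=get('wrist');save('w3.png',d['img'][60:330,100:460],2.2)"
```

```text
t: 4.9
position: [0.6224, 0.1051, 0.2309]
eef_rot: [0.175, 0.705, 0.666, 0.169]
contact_force: [0.4, 4.5, 0.7]
opening: 0.0155
grip_force: 42.0
t 4.9 pos [0.6224 0.1051 0.2309] case [59.4 72.7 37.4] ang 89.7 q [ 0.74  0.38 -1.27  1.96  0.89  0.78 -1.06] F [0.4 4.5 0.7] T [1.05 0.4  0.55] open 0.0155 g 41.95940673351288
```

View pics/w3.png

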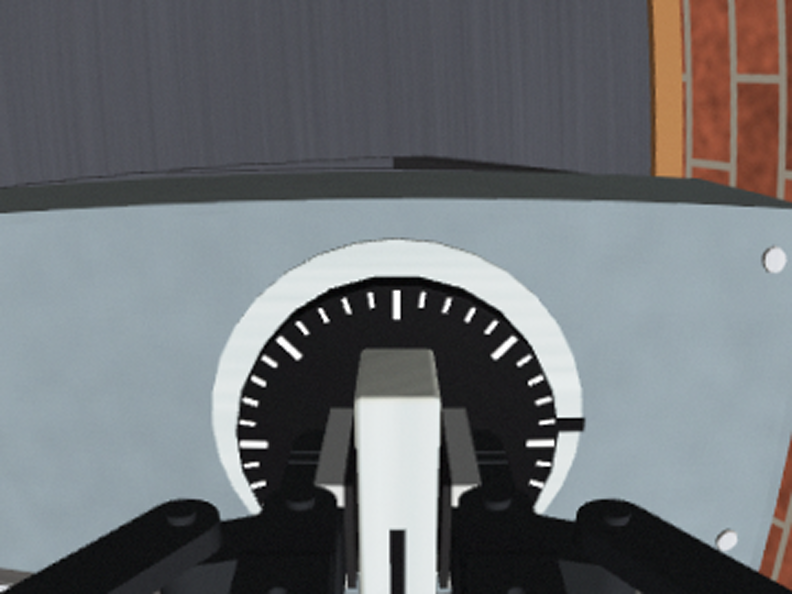

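The dial shows tick 20 at (397,303), a long tick at (540,443) and the index at (570,424). I work out the number with parallax taken into account.

```bash
python3 - <<'E'
from h import *
d=load('wrist');off=np.array([100,60])*2.2
for n,px,h in[('index',(570,424),4),('t30',(540,443),12),('t10',(254,443),12),('t20',(397,303),12),('t29',(543,421),12),('t25',(508,347),12)]:
    q=wray(d,np.array(px)+off,h,2.2)[0];print(n,q.round(1),'ang about axis',np.degrees(np.arctan2(q[1]-70,q[0]-60)).round(1))
E
```

```text
index [102.8  70.3   4. ] ang about axis 0.4
t30 [93.8 69.3 12. ] ang about axis -1.2
t10 [26.5 69.7 12. ] ang about axis -179.5
t20 [ 60.4 103.4  12. ] ang about axis 89.4
t29 [94.1 75.  12. ] ang about axis 8.3
t25 [85.  93.2 12. ] ang about axis 42.9
```

Dial at 29.9. Now right to 21.

```bash
python3 -m handwheel '0 -0.001 0 0 0 0 0.14; 0 -0.002 0 0 0 0 0.28; 0 -0.002 0 0 0 0 0.42; 0 -0.002 0 0 0 0 0.56; 0 -0.002 0 0 0 0 0.7; 0 -0.002 0 0 0 0 0.84; 0 -0.002 0 0 0 0 0.98; 0 -0.002 0 0 0 0 1.12; 0 -0.002 0 0 0 0 1.26; 0 -0.002 0 0 0 0 1.36; 0 -0.002 0 0 0 0 1.36'; python3 -c "
from h import *
stat()"
```

```text
t: 6.05
position: [0.6244, 0.1028, 0.2321]
eef_rot: [0.029, 0.967, 0.074, 0.244]
contact_force: [8.8, 5.9, -2.7]
opening: 0.0152
grip_force: 40.7
t 6.05 pos [0.6244 0.1028 0.2321] case [61.8 70.5 37.4] ang 11.6 q [ 0.56  0.27 -1.01  1.97  0.72  0.68 -2.29] F [ 8.8  5.9 -2.7] T [ 1.02 -0.67  0.45] open 0.0152 g 40.67645251750946
```

```bash
python3 -m handwheel '0 0 0 0 0 0 0.045; 0 0 0 0 0 0 0.045'; python3 -c "
from h import *
stat();d=get('wrist');save('w4.png',d['img'][60:330,100:460],2.2)"
```

```text
t: 6.25
position: [0.6245, 0.1027, 0.2321]
eef_rot: [0.024, 0.968, 0.052, 0.244]
contact_force: [9.4, 5.4, -3.9]
opening: 0.0151
grip_force: 40.8
t 6.25 pos [0.6245 0.1027 0.2321] case [61.9 70.4 37.4] ang 9.1 q [ 0.56  0.27 -1.    1.97  0.71  0.67 -2.33] F [ 9.4  5.4 -3.9] T [ 0.95 -0.66  0.46] open 0.0151 g 40.82328915596008
```

View pics/w4.png

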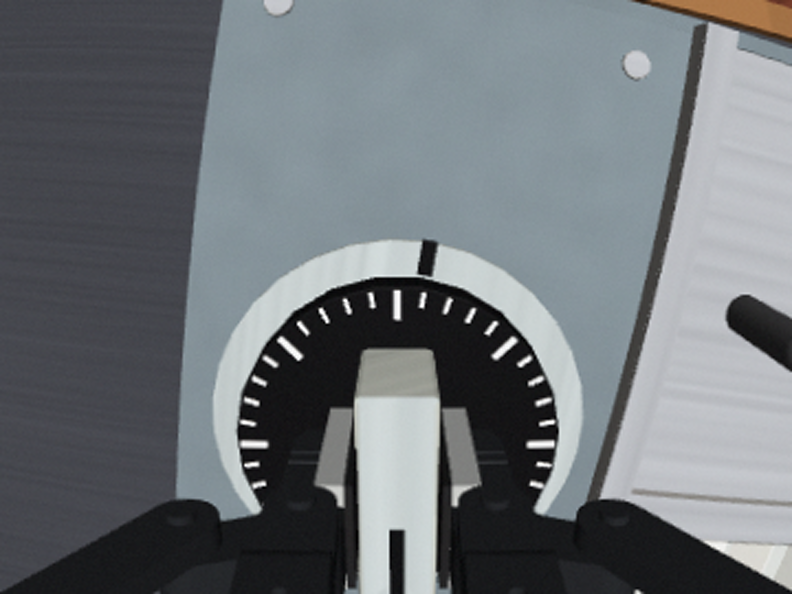

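The index at (428,257) stands in line with the first tick clockwise of 20, at (422,300), so the dial reads 21.0. Now left to 25, tool angle 45°: 36° = −0.627.

```bash
python3 -m handwheel '0 0 0 0 0 0 -0.14; 0 -0.001 0 0 0 0 -0.28; 0 -0.001 0 0 0 0 -0.42; 0 -0.001 0 0 0 0 -0.56; 0 -0.001 0 0 0 0 -0.627; 0 -0.001 0 0 0 0 -0.627'; python3 -c "
from h import *
stat()"
```

```text
t: 6.9
position: [0.6239, 0.1042, 0.2318]
eef_rot: [0.097, 0.904, 0.35, 0.226]
contact_force: [11.7, 8.3, -5.0]
opening: 0.0149
grip_force: 40.5
t 6.9 pos [0.6239 0.1042 0.2318] case [61.1 71.9 37.5] ang 45.1 q [ 0.64  0.31 -1.12  1.97  0.79  0.71 -1.75] F [11.7  8.3 -5. ] T [ 1.39 -0.92  0.82] open 0.0149 g 40.45021176338196
```

```bash
python3 -m handwheel '0.6 0 0 0 0 0 0; 0.6 0 0 0 0 0 0; 0.6 0 0 0 0 0 0; 0.6 0 0 -0.03 0 0 0; 0.6 0 0 -0.07 0 0 0;0.6 0 0 -0.07 0 0 0' 30; python3 -c "
from h import *
stat();d=get('wrist');save('w5.png',d['img'],1.4);go(casept(105,-48,100),tool_on_case(90))"
```

```text
t: 7.5
position: [0.5892, 0.1023, 0.2954]
eef_rot: [0.102, 0.905, 0.348, 0.224]
contact_force: [0.1, 0.2, 0.8]
opening: 0.0509
grip_force: 0.0
t 7.5 pos [0.5892 0.1023 0.2954] case [ 60.5  68.2 109.9] ang 45.1 q [ 0.86  0.14 -1.28  1.95  0.52  0.75 -1.54] F [0.1 0.2 0.8] T [ 0.06  0.45 -0.01] open 0.0509 g 0.0
shift [-0.0492  0.1136  0.009 ] turn [ 0.0066  0.0026 -0.7845]
```

View pics/w5.png

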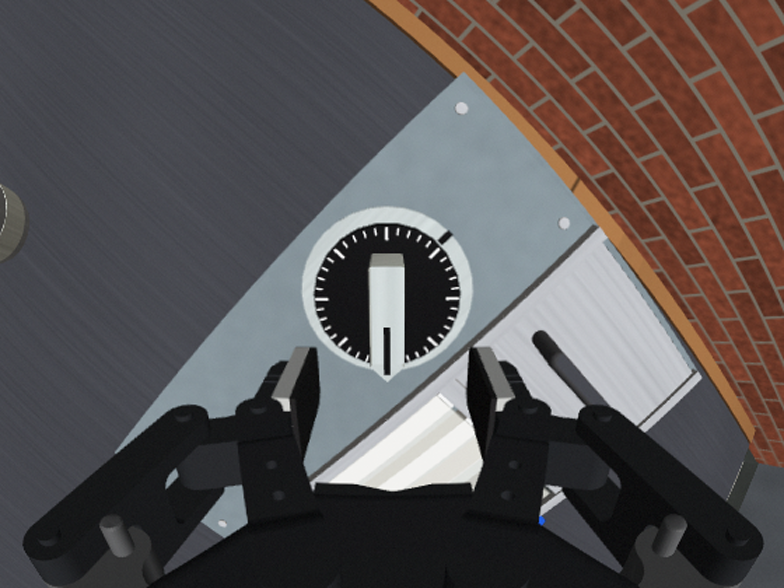

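The index at (445,238) lines up with long tick 25 at (437,247), so all three numbers are dialled. Now the handle.

```bash
python3 -m handwheel '0.7 -0.02 0.05 0 0 0 0; 0.7 -0.049 0.1136 0.009 0 0 -0.15; 0.7 -0.049 0.1136 0.009 0 0 -0.3; 0.7 -0.049 0.1136 0.009 0 0 -0.45; 0.7 -0.049 0.1136 0.009 0 0 -0.6; 0.7 -0.049 0.1136 0.009 0 0 -0.7845; 0.7 -0.049 0.1136 0.009 0 0 -0.7845; 0.7 -0.049 0.1136 0.009 0 0 -0.7845'; python3 -c "
from h import *
stat();d=get('wrist');save('w6.png',d['img'],1.4);go(casept(105,-48,36),tool_on_case(90))"
```

```text
t: 8.35
position: [0.6264, -0.0153, 0.3033]
eef_rot: [0.175, 0.704, 0.669, 0.165]
contact_force: [0.3, 0.1, 0.4]
opening: 0.06
grip_force: 0.0
t 8.35 pos [ 0.6264 -0.0153  0.3033] case [102.4 -47.4  96.5] ang 90.1 q [ 1.09  0.25 -1.33  1.89  0.51  0.76 -0.52] F [0.3 0.1 0.4] T [ 0.    0.54 -0.04] open 0.06 g 0.0
shift [-0.0007  0.0025  0.0607] turn [-0.0016  0.0014  0.0003]
```

View pics/w6.png

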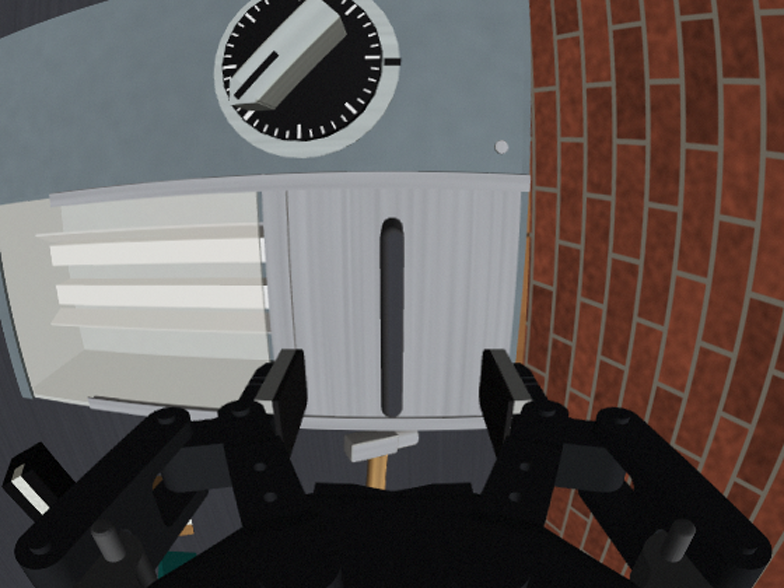

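Handle bar at (392,218)–(392,415), centred between the fingers. Strips at (155,250) and (155,294).

```bash
python3 - <<'E'
from h import *
d=load('wrist')
for n,px,h in[('h1',(392,222),34),('h2',(392,412),34),('hm',(392,310),34),('strip1',(155,252),-62),('strip2',(155,294),-62),('g1',(155,234),-47),('g2',(155,313),-47),('shutter low edge',(265,250),0)]:
    print(n,wray(d,px,h)[0].round(1))
E
```

```text
h1 [102.7  -3.4  34. ]
h2 [102.8 -93.6  34. ]
hm [102.8 -41.8  34. ]
strip1 [-63.2 -34.4 -62. ]
strip2 [-67.8 -65.1 -62. ]
g1 [-52.9 -19.3 -47. ]
g2 [-61.2 -74.2 -47. ]
shutter low edge [ 38.1 -21.9   0. ]
```

```bash
python3 -m handwheel '0.7 0 0.0005 0.03 0 0 0; 0.7 0 0.0005 0.06 0 0 0; 0.7 0 0.0005 0.06 0 0 0'; python3 -c "
from h import *
stat();go(casept(103,-48,35),tool_on_case(90))"
```

```text
t: 8.7
position: [0.654, -0.0171, 0.2474]
eef_rot: [0.173, 0.704, 0.669, 0.164]
contact_force: [-0.9, -0.3, 0.1]
opening: 0.0597
grip_force: 0.0
t 8.7 pos [ 0.654  -0.0171  0.2474] case [100.5 -47.7  34.2] ang 90.0 q [ 0.9   0.36 -1.17  1.9   0.69  0.71 -0.66] F [-0.9 -0.3  0.1] T [-0.    0.56  0.01] open 0.0597 g 0.0
shift [-0.0003  0.0025 -0.0009] turn [-0.0072  0.0009  0.0005]
```

Shift y +2.5 mm and close.

```bash
python3 -m handwheel '0.7 0 0.0025 -0.001 0 0 0; 0 0 0.0025 -0.002 0 0 0; 0 0 0.0025 -0.002 0 0 0; 0 0 0.0025 -0.002 0 0 0; 0 0 0.0025 -0.002 0 0 0; 0 0 0.0025 -0.002 0 0 0; 0 0 0.0025 -0.002 0 0 0' 40; python3 -c "
from h import *
stat()"
```

```text
t: 9.4
position: [0.6527, -0.0164, 0.2531]
eef_rot: [0.174, 0.704, 0.669, 0.162]
contact_force: [-14.8, -0.5, 7.0]
opening: 0.0084
grip_force: 39.1
t 9.4 pos [ 0.6527 -0.0164  0.2531] case [102.  -47.1  39.9] ang 90.1 q [ 0.91  0.35 -1.18  1.89  0.68  0.73 -0.65] F [-14.8  -0.5   7. ] T [ 0.14  2.79 -0.1 ] open 0.0084 g 39.128029346466064
```

```bash
python3 -m handwheel '0 0 -0.015 -0.002 0 0 0; 0 0 -0.03 -0.002 0 0 0; 0 0 -0.05 -0.002 0 0 0' ; python3 -c "
from h import *
stat()"
```

```text
t: 9.7
position: [0.6116, -0.0144, 0.2322]
eef_rot: [0.176, 0.703, 0.668, 0.167]
contact_force: [11.0, 1.5, -15.3]
opening: 0.0079
grip_force: 40.6
t 9.7 pos [ 0.6116 -0.0144  0.2322] case [ 55.9 -47.2  40.8] ang 90.0 q [ 0.99  0.28 -1.22  2.01  0.64  0.62 -0.65] F [ 11.    1.5 -15.3] T [ 0.36 -0.21  0.23] open 0.0079 g 40.60383439064026
```

Unlocked: it slides. Continue to case x = −17.

```bash
python3 -m handwheel '0 0 -0.02 0.001 0 0 0; 0 0 -0.04 0.001 0 0 0; 0 0 -0.06 0.001 0 0 0; 0 0 -0.073 0.001 0 0 0; 0 0 -0.073 0.001 0 0 0' ; python3 -c "
from h import *
stat()"
```

```text
t: 10.2
position: [0.5464, -0.011, 0.1974]
eef_rot: [0.176, 0.703, 0.669, 0.165]
contact_force: [3.3, 1.3, -7.4]
opening: 0.0079
grip_force: 41.9
t 10.2 pos [ 0.5464 -0.011   0.1974] case [-18.1 -47.2  40.6] ang 90.1 q [ 1.11  0.17 -1.28  2.18  0.55  0.49 -0.62] F [ 3.3  1.3 -7.4] T [0.47 0.69 0.17] open 0.0079 g 41.918097138404846
```

```bash
python3 -m handwheel '0 0 -0.003 0 0 0 0; 0 0 -0.005 0 0 0 0; 0 0 -0.005 0 0 0 0' ; python3 -c "
from h import *
stat()"
```

```text
t: 10.5
position: [0.5461, -0.011, 0.1975]
eef_rot: [0.178, 0.702, 0.668, 0.169]
contact_force: [20.9, -0.2, -20.2]
opening: 0.0082
grip_force: 40.0
t 10.5 pos [ 0.5461 -0.011   0.1975] case [-18.3 -47.2  40.8] ang 90.1 q [ 1.11  0.16 -1.28  2.19  0.55  0.47 -0.61] F [ 20.9  -0.2 -20.2] T [ 0.02 -1.28  0.08] open 0.0082 g 39.95132088661194
```

At the stop (120 mm of travel). Release and retract.

```bash
python3 -m handwheel '0 0 0.003 0 0 0 0; 0.7 0 0.003 0 0 0 0; 0.7 0 0.003 0 0 0 0; 0.7 0 0.003 0 0 0 0; 0.7 0 0.003 -0.03 0 0 0; 0.7 0 0.003 -0.08 0 0 0; 0.7 0 0.003 -0.13 0 0 0; 0.7 0 0.003 -0.13 0 0 0.15; 0.7 0 0.003 -0.13 0 0 0.3' ; python3 - <<'E'
from h import *
stat();d=get('wrist')
t=get('top');P=pts(t);o,M=frame();C=(P-o)@M*1000
for x in (60,100,140):print(x,[round(float(np.median(C[...,2][(abs(C[...,0]-x)<6)&(abs(C[...,1]-y)<5)])),0) if ((abs(C[...,0]-x)<6)&(abs(C[...,1]-y)<5)).any() else None for y in(-90,-70,-48,-30,-10)])
hsv=cv2.cvtColor(t['img'],cv2.COLOR_RGB2HSV);m=(P[...,2]>.04)&(P[...,2]<.07)&(abs(P[...,0]-.485)<.05)&(abs(P[...,1]+.266)<.05)
print('carton px',m.sum(),P[m].mean(0))
Rt=R.from_euler('z',-6.5,degrees=True)*R.from_matrix(np.diag([1,-1,-1.]))
go([.485,-.266,.22],Rt)
E
```

```text
t: 11.4
position: [0.4835, -0.0078, 0.3123]
eef_rot: [0.152, 0.787, 0.568, 0.186]
contact_force: [0.7, -1.8, -0.6]
opening: 0.0597
grip_force: 0.0
t 11.4 pos [ 0.4835 -0.0078  0.3123] case [-19.7 -47.2 171.7] ang 74.7 q [ 1.12 -0.35 -0.97  2.14 -0.46  0.76  0.06] F [ 0.7 -1.8 -0.6] T [-0.04  0.46 -0.06] open 0.0597 g 0.0
60 [-81.0, -62.0, -82.0, -62.0, -81.0]
100 [-79.0, -61.0, -82.0, -63.0, -82.0]
140 [-264.0, -265.0, -266.0, -265.0, -266.0]
carton px 372 [ 0.48473276 -0.26621674  0.05031491]
shift [-0.2587  0.0302  0.0945] turn [ 0.3229 -0.4295  1.3399]
```

```bash
python3 -m handwheel '0.75 -0.05 0.006 0 0.03 -0.04 0.13; 0.75 -0.1 0.012 0 0.06 -0.08 0.26; 0.75 -0.15 0.018 0.03 0.1 -0.13 0.4; 0.75 -0.2 0.024 0.05 0.13 -0.17 0.53; 0.75 -0.2587 0.0302 0.0945 0.16 -0.215 0.67; 0.75 -0.2587 0.0302 0.0945 0.19 -0.26 0.8; 0.75 -0.2587 0.0302 0.0945 0.225 -0.3 0.94; 0.75 -0.2587 0.0302 0.0945 0.26 -0.345 1.07; 0.75 -0.2587 0.0302 0.0945 0.29 -0.385 1.2; 0.75 -0.2587 0.0302 0.0945 0.323 -0.4295 1.34; 0.75 -0.2587 0.0302 0.0945 0.323 -0.4295 1.34; 0.75 -0.2587 0.0302 0.0945 0.323 -0.4295 1.34'; python3 - <<'E'
from h import *
stat();d=get('wrist');d=load('wrist')
# brown carton from the wrist view: brown+enclosed tape on plane z=.05 (world)
hsv=cv2.cvtColor(d['img'],cv2.COLOR_RGB2HSV);m=cv2.inRange(hsv,(8,70,50),(22,255,255));m[300:]=0
m=cv2.morphologyEx(m,3,np.ones((13,13)))
n,l,st_,c=cv2.connectedComponentsWithStats(m);print(st_[1:][st_[1:,4]>150],c[1:][st_[1:,4]>150])
save('w7.png',d['img'],1.4)
Rt=R.from_euler('z',-6.5,degrees=True)*R.from_matrix(np.diag([1,-1,-1.]))
go([.485,-.266,.10],Rt)
E
```

```text
t: 12.7
position: [0.4831, -0.2663, 0.2113]
eef_rot: [-0.004, 0.998, -0.055, -0.006]
contact_force: [0.4, 0.1, 0.6]
opening: 0.064
grip_force: 0.0
t 12.7 pos [ 0.4831 -0.2663  0.2113] case [ -55.8 -305.4   76.5] ang -3.9 q [ 1.19  0.39 -0.96  1.79  0.34  1.15 -1.56] F [0.4 0.1 0.6] T [-0.02  0.01  0.04] open 0.064 g 0.0
[[ 504  120   32  132 1857]
 [ 255  145   53   81 2822]] [[516.04361874 183.71082391]
 [280.10489015 184.32778172]]
shift [0.0036 0.0005 0.1113] turn [-0.0058  0.0119  0.0043]
```

```bash
python3 -m handwheel '0.75 0.003 0 0.05 0 0 0; 0.75 0.003 0 0.1 0 0 0; 0.75 0.003 0 0.111 0 0 0; 0.75 0.003 0 0.111 0 0 0'; python3 - <<'E'
from h import *
stat();d=get('wrist');d=load('wrist')
hsv=cv2.cvtColor(d['img'],cv2.COLOR_RGB2HSV);m=cv2.inRange(hsv,(8,70,50),(22,255,255));m[:,:200]=0;m[:,360:]=0
cs=[c for c in cv2.findContours(m,0,2)[0] if cv2.contourArea(c)>80]
# tape-edge & top-edge directions on plane world z=.05
def cast(uv,z):
    K=d['K'];v=(uv-[K[0,2],K[1,2]])/[K[0,0],K[1,1]];r=np.linalg.norm(v,axis=1)[:,None];c=np.c_[v/r*np.sin(r),np.cos(r)]
    H=d['hand_eye'];Rt=rot(d['rot']).as_matrix();dr=c@H[:3,:3].T@Rt.T;o=d['pos']+Rt@H[:3,3];return o+dr*((z-o[2])/dr[:,2])[:,None]
for c in cs:
    q=cast(c[:,0].astype(float),.05)[:,:2]*1000;print(cv2.contourArea(c),cv2.minAreaRect(q.astype(np.float32)),q.min(0),q.max(0))
Rt=R.from_euler('z',-6.5,degrees=True)*R.from_matrix(np.diag([1,-1,-1.]))
go([.485,-.266,.039],Rt)
E
```

```text
t: 13.15
position: [0.4827, -0.2648, 0.0996]
eef_rot: [-0.004, 0.998, -0.055, -0.007]
contact_force: [0.1, -0.1, 0.5]
opening: 0.0641
grip_force: 0.0
t 13.15 pos [ 0.4827 -0.2648  0.0996] case [-108.7 -303.9  -22. ] ang -3.8 q [ 1.1   0.53 -0.87  1.9   0.48  0.96 -1.67] F [ 0.1 -0.1  0.5] T [ 0.   -0.06 -0.01] open 0.0641 g 0.0
6602.5 ((488.1472473144531, -265.95733642578125), (46.11308670043945, 77.8709487915039), 82.31371307373047) [ 447.0610036  -292.28808544] [ 528.80227764 -238.35018134]
shift [0.0014 0.001  0.0625] turn [-0.0056  0.0115  0.0035]
```

```bash
python3 -m handwheel '0.75 0.002 0.001 0.03 -0.005 0.011 0.02; 0.75 0.002 0.001 0.0615 -0.005 0.011 0.02; 0.75 0.002 0.001 0.0615 -0.005 0.011 0.02; 0 0.002 0.001 0.0615 -0.005 0.011 0.02; 0 0.002 0.001 0.0615 -0.005 0.011 0.02; 0 0.002 0.001 0.0615 -0.005 0.011 0.02; 0 0.002 0.001 0.0615 -0.005 0.011 0.02; 0 0.002 0.001 0.0615 -0.005 0.011 0.02' 40; python3 -c "
from h import *
stat()"
```

```text
t: 14.0
position: [0.4875, -0.2669, 0.042]
eef_rot: [0.001, 0.998, -0.065, 0.002]
contact_force: [0.7, -0.2, 8.3]
opening: 0.0452
grip_force: 44.1
t 14.0 pos [ 0.4875 -0.2669  0.042 ] case [-131.4 -305.7  -75.1] ang -5.2 q [ 1.05  0.6  -0.81  1.93  0.58  0.85 -1.77] F [ 0.7 -0.2  8.3] T [0.29 0.17 0.  ] open 0.0452 g 44.135622382164
```

```bash
python3 -m handwheel '0 0 0 -0.05 0 0 0; 0 0 0 -0.1 0 0 0; 0 0 0 -0.15 0 0 0; 0 0 0 -0.2 0 0 0; 0 0 0 -0.25 0 0 0; 0 0 0 -0.26 0 0 0'; python3 - <<'E'
from h import *
stat();t=load('top');P=pts(t);o,M=frame();C=(P-o)@M*1000
ok=(C[...,2]>-100)&(C[...,2]<20)
for a in(55,75,95,115):
    r=[]
    for y in range(-118,22,4):
        k=ok&(abs(C[...,0]-a)<8)&(abs(C[...,1]-y)<2.1);r.append((y,int(np.median(C[...,2][k]))) if k.any() else (y,None))
    print(a,r)
go(casept(112,-49.5,60),tool_on_case(0))
E
```

```text
t: 14.6
position: [0.4887, -0.2666, 0.3062]
eef_rot: [0.003, 0.998, -0.065, 0.005]
contact_force: [0.8, -0.2, -3.5]
opening: 0.0455
grip_force: 44.2
t 14.6 pos [ 0.4887 -0.2666  0.3062] case [  -6.2 -305.4  157.6] ang -5.1 q [ 1.23  0.3  -1.    1.67  0.27  1.3  -1.52] F [ 0.8 -0.2 -3.5] T [-0.04 -0.1  -0.05] open 0.0455 g 44.18057978153229
55 [(-118, 6), (-114, 4), (-110, -84), (-106, -83), (-102, -82), (-98, -80), (-94, -80), (-90, -82), (-86, -48), (-82, -54), (-78, -80), (-74, -62), (-70, -65), (-66, -60), (-62, -62), (-58, -82), (-54, -80), (-50, -81), (-46, -80), (-42, -66), (-38, -60), (-34, -61), (-30, -63), (-26, -61), (-22, -70), (-18, -49), (-14, -77), (-10, -83), (-6, -79), (-2, -82), (2, -81), (6, -81), (10, 6), (14, 4), (18, 1)]
75 [(-118, 9), (-114, -82), (-110, -82), (-106, -82), (-102, -81), (-98, -79), (-94, -83), (-90, -81), (-86, -45), (-82, -56), (-78, -81), (-74, -58), (-70, -62), (-66, -61), (-62, -61), (-58, -82), (-54, -82), (-50, -81), (-46, -82), (-42, -65), (-38, -59), (-34, -61), (-30, -65), (-26, -62), (-22, -76), (-18, -48), (-14, -80), (-10, -81), (-6, 
[... 256 characters left out ...]
8, -81), (-54, -83), (-50, -81), (-46, -83), (-42, -65), (-38, -62), (-34, -61), (-30, -61), (-26, -82), (-22, -68), (-18, -50), (-14, -79), (-10, -81), (-6, -84), (-2, -81), (2, -81), (6, -83), (10, 4), (14, -31), (18, 1)]
115 [(-118, 8), (-114, -80), (-110, -81), (-106, -83), (-102, -80), (-98, -80), (-94, -81), (-90, -81), (-86, -48), (-82, -54), (-78, -60), (-74, -71), (-70, -63), (-66, -60), (-62, -60), (-58, -73), (-54, -83), (-50, -82), (-46, -81), (-42, -65), (-38, -62), (-34, -63), (-30, -63), (-26, -80), (-22, -60), (-18, -49), (-14, None), (-10, -83), (-6, -81), (-2, -84), (2, -80), (6, -83), (10, 6), (14, 2), (18, 2)]
shift [ 0.1293 -0.2671  0.0306] turn [ 0.0245  0.4793 -0.0763]
```

```bash
python3 -c "
from h import *
go(casept(115,-50.5,85),tool_on_case(0))"; python3 -m handwheel '0 0.03 -0.04 -0.01 0 0.1 -0.02; 0 0.06 -0.08 -0.01 0.01 0.2 -0.03; 0 0.09 -0.12 -0.01 0.015 0.3 -0.05; 0 0.115 -0.16 -0.005 0.02 0.4 -0.06; 0 0.12 -0.2 0 0.0245 0.479 -0.0763; 0 0.12 -0.24 0 0.0245 0.479 -0.0763; 0 0.12 -0.267 0.005 0.0245 0.479 -0.0763; 0 0.12 -0.267 0.008 0.0245 0.479 -0.0763; 0 0.12 -0.267 0.008 0.0245 0.479 -0.0763'; python3 -c "
from h import *
stat();go(casept(115,-50.5,35),tool_on_case(0))"
```

```text
shift [ 0.1205 -0.2653  0.007 ] turn [ 0.0245  0.4793 -0.0763]
t: 15.5
position: [0.6377, -0.0165, 0.2894]
eef_rot: [0.004, 0.972, -0.025, 0.235]
contact_force: [0.3, -0.3, -3.3]
opening: 0.0449
grip_force: 44.0
t 15.5 pos [ 0.6377 -0.0165  0.2894] case [105.9 -47.9  78.9] ang -0.0 q [ 0.87  0.22 -1.06  1.88  0.41  0.72 -2.01] F [ 0.3 -0.3 -3.3] T [-0.06  0.78 -0.04] open 0.0449 g 44.031942486763
shift [0.0098 0.0028 0.0438] turn [-0.005   0.0144 -0.0005]
```

```bash
python3 -m handwheel '0 0.01 0.003 0 -0.005 0.014 0; 0 0.01 0.003 0.02 -0.005 0.014 0; 0 0.01 0.003 0.044 -0.005 0.014 0; 0 0.01 0.003 0.044 -0.005 0.014 0'; python3 -c "
from h import *
stat();go(casept(115,-50.5,-16),tool_on_case(0))
d=get('wrist');save('w8.png',d['img'],1.4)"
```

```text
t: 15.9
position: [0.6675, -0.0249, 0.2531]
eef_rot: [0.006, 0.97, -0.028, 0.241]
contact_force: [-0.9, 0.3, -3.1]
opening: 0.0452
grip_force: 43.9
t 15.9 pos [ 0.6675 -0.0249  0.2531] case [115.4 -54.8  32.7] ang -0.4 q [ 0.77  0.31 -0.98  1.87  0.56  0.67 -2.12] F [-0.9  0.3 -3.1] T [ 0.01  0.9  -0.03] open 0.0452 g 43.90041410923004
shift [-0.0003 -0.0044  0.0487] turn [ 0.0016  0.0023 -0.0066]
```

View pics/w8.png

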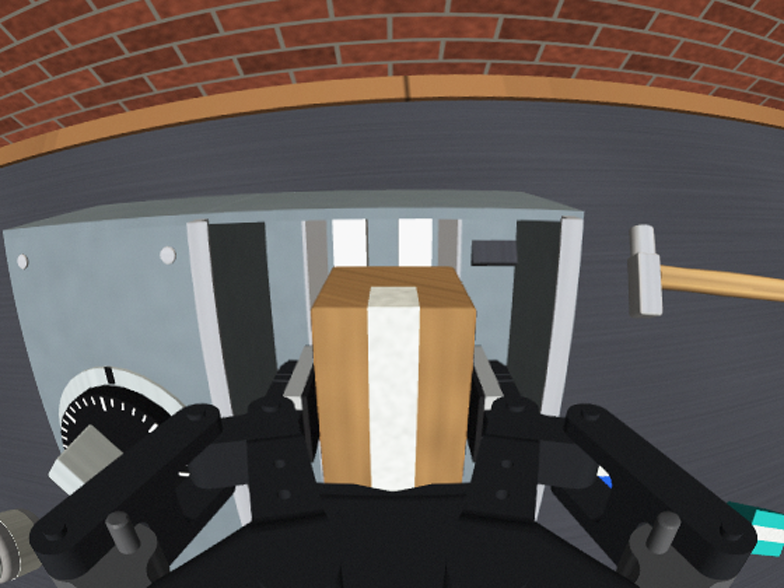

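The carton hangs square over the lane with the strips at (350,240) and (415,240). The carton (393) is a little right of the lane centre (383).

```bash
python3 -c "
from h import *
d=load('wrist')
for px,h in [((333,240),-62),((432,240),-62),((303,240),-47),((460,240),-47),((326,240),-62),((438,240),-62)]: print(wray(d,px,h)[0].round(1))"
```

```text
[147.2 -26.2 -62. ]
[146.8 -74.7 -62. ]
[150.3 -14.2 -47. ]
[149.6 -86.3 -47. ]
[147.3 -22.7 -62. ]
[146.8 -77.6 -62. ]
```

```bash
python3 -m handwheel '0 0 -0.004 0.01 0 0 0; 0 0 -0.004 0.025 0 0 0; 0 0 -0.004 0.025 0 0 0'; python3 -c "
from h import *
stat();go(casept(115,-50.5,-16),tool_on_case(0))"
```

```text
t: 16.25
position: [0.6801, -0.0196, 0.234]
eef_rot: [0.006, 0.97, -0.027, 0.243]
contact_force: [-1.3, -0.2, -3.4]
opening: 0.0452
grip_force: 43.9
t 16.25 pos [ 0.6801 -0.0196  0.234 ] case [117.4 -48.9  10. ] ang -0.3 q [ 0.71  0.35 -0.94  1.87  0.63  0.65 -2.18] F [-1.3 -0.2 -3.4] T [ 0.03  0.84 -0.  ] open 0.0452 g 43.898749351501465
shift [-0.0024  0.0016  0.026 ] turn [ 0.0008 -0.002  -0.0045]
```

```bash
python3 -m handwheel '0 -0.001 0.0015 0.01 0 0 -0.004; 0 -0.002 0.0015 0.022 0 0 -0.004; 0 -0.002 0.0015 0.024 0 0 -0.004'; python3 -c "
from h import *
stat();go(casept(115,-50.5,-20),tool_on_case(0))"
```

```text
t: 16.55
position: [0.6893, -0.0212, 0.2109]
eef_rot: [0.007, 0.97, -0.025, 0.242]
contact_force: [-0.4, -0.4, -3.8]
opening: 0.0455
grip_force: 43.9
t 16.55 pos [ 0.6893 -0.0212  0.2109] case [114.7 -50.  -14.7] ang -0.0 q [ 0.67  0.39 -0.9   1.87  0.69  0.62 -2.22] F [-0.4 -0.4 -3.8] T [ 0.05  0.86 -0.05] open 0.0455 g 43.89184534549713
shift [0.0003 0.0005 0.0053] turn [ 0.0007 -0.0011 -0.    ]
```

Down in 2 mm steps until contact.

```bash
python3 -m handwheel '0 0 0.0005 0.003 0 0 0; 0 0 0.0005 0.005 0 0 0; 0 0 0.0005 0.005 0 0 0'; python3 -c "
from h import *
stat()"
```

```text
t: 16.85
position: [0.6922, -0.0208, 0.2081]
eef_rot: [0.006, 0.97, -0.024, 0.244]
contact_force: [0.2, 0.6, -3.2]
opening: 0.0454
grip_force: 43.9
t 16.85 pos [ 0.6922 -0.0208  0.2081] case [115.9 -49.5 -18.5] ang 0.1 q [ 0.66  0.4  -0.89  1.87  0.7   0.62 -2.23] F [ 0.2  0.6 -3.2] T [ 0.13  0.83 -0.  ] open 0.0454 g 43.910043239593506
```

```bash
python3 -m handwheel '0 0 0.0005 0.002 0 0 0; 0 0 0.0005 0.003 0 0 0; 0 0 0.0005 0.003 0 0 0'; python3 -c "
from h import *
stat()"
```

```text
t: 17.15
position: [0.6931, -0.0208, 0.2074]
eef_rot: [0.007, 0.97, -0.024, 0.244]
contact_force: [-13.5, 0.4, 10.5]
opening: 0.0451
grip_force: 46.3
t 17.15 pos [ 0.6931 -0.0208  0.2074] case [116.4 -49.4 -19.6] ang 0.1 q [ 0.66  0.4  -0.89  1.87  0.7   0.62 -2.24] F [-13.5   0.4  10.5] T [ 0.06  1.85 -0.03] open 0.0451 g 46.278775334358215
```

Contact (about 14 N). Release gently, wait, then retract.

```bash
python3 -m handwheel '0 0 0 -0.002 0 0 0; 0.72 0 0 -0.002 0 0 0; 0.72 0 0 -0.002 0 0 0; 0.72 0 0 -0.002 0 0 0; 0.72 0 0 -0.002 0 0 0; 0.72 0 0 -0.002 0 0 0; 0.72 0 0 -0.002 0 0 0; 0.72 0 0 -0.002 0 0 0; 0.72 0 0 -0.002 0 0 0; 0.72 0 0 -0.002 0 0 0'; python3 - <<'E'
from h import *
stat();d=get('wrist');hsv=cv2.cvtColor(d['img'],cv2.COLOR_RGB2HSV);m=cv2.inRange(hsv,(8,70,50),(22,255,255));m[:130]=0;m[:,:180]=0;m[:,380:]=0
print('brown px between fingers',(m>0).sum())
E
```

```text
t: 18.15
position: [0.6926, -0.0214, 0.2072]
eef_rot: [0.006, 0.97, -0.025, 0.244]
contact_force: [-0.8, 0.1, 0.2]
opening: 0.0617
grip_force: 0.0
t 18.15 pos [ 0.6926 -0.0214  0.2072] case [115.9 -50.  -19.5] ang 0.1 q [ 0.66  0.4  -0.89  1.87  0.7   0.62 -2.23] F [-0.8  0.1  0.2] T [ 0.04  0.56 -0.  ] open 0.0617 g 0.0
brown px between fingers 0
```

The carton has slid away. Retract outward, then check from above.

```bash
python3 -m handwheel '0.72 0 0 -0.03 0 0 0; 0.72 0 0 -0.07 0 0 0; 0.72 0 0 -0.12 0 0 0; 0.72 0 0.05 -0.16 0 0 0; 0.72 -0.03 0.1 -0.16 0 0 0; 0.72 -0.05 0.15 -0.16 0 0 0; 0.72 -0.05 0.2 -0.16 0 0 0; 0.72 -0.05 0.25 -0.16 0 0 0; 0.72 -0.05 0.25 -0.16 0 0 0'; python3 - <<'E'
from h import *
stat();t=get('top');o,M=frame();ez=M[:,2]
hsv=cv2.cvtColor(t['img'],cv2.COLOR_RGB2HSV);m=cv2.inRange(hsv,(8,50,50),(24,255,255))
n,l,s_,c=cv2.connectedComponentsWithStats(m)
for i in range(1,n):
    if s_[i,4]>30 and 170<c[i][0]<300 and 110<c[i][1]<260:
        uv=np.argwhere(l==i)[:,::-1];q=(ray(t,uv,ez,ez@o-.012)-o)@M*1000;print('brown',s_[i],q[:,:2].min(0).round(),q[:,:2].max(0).round())
# handle: dark pixels at z 34
v=hsv[...,2];m=(v<90)
q=(ray(t,np.argwhere(np.ones_like(v))[:,::-1],ez,ez@o+.034)-o)@M*1000;q=q.reshape(420,560,3)
k=m&(abs(q[...,1]+48)<35)&(q[...,0]>-160)&(q[...,0]<30);print('handle x',np.median(q[k],0),k.sum())
P=pts(t);C=(P-o)@M*1000
k=(abs(C[...,0]+20)<40)&(abs(C[...,1]+48)<30)&(C[...,2]>25)&(C[...,2]<60);print('handle depth',C[k].mean(0),k.sum())
for nm,b in(('tin',(85,205,135,255)),('ham',(320,115,420,165)),('gr',(405,180,485,270))):
    b0=load('top');print(nm)
save('end.png',t['img'],1.4)
E
```

```text
t: 19.1
position: [0.5583, -0.2719, 0.3243]
eef_rot: [0.008, 0.969, -0.029, 0.243]
contact_force: [-0.5, -0.4, -0.2]
opening: 0.0615
grip_force: 0.0
t 19.1 pos [ 0.5583 -0.2719  0.3243] case [  63.8 -307.2  140.8] ang -0.3 q [ 1.44  0.15 -1.05  1.85 -0.05  0.76 -1.17] F [-0.5 -0.4 -0.2] T [0.02 0.46 0.03] open 0.0615 g 0.0
handle x [nan nan nan] 0
handle depth [-15.72394126 -49.73451133  37.9846223 ] 81
tin
ham
gr
  return _methods._mean(a, axis=axis, dtype=dtype,
  ret = um.true_divide(
```

View pics/end.png

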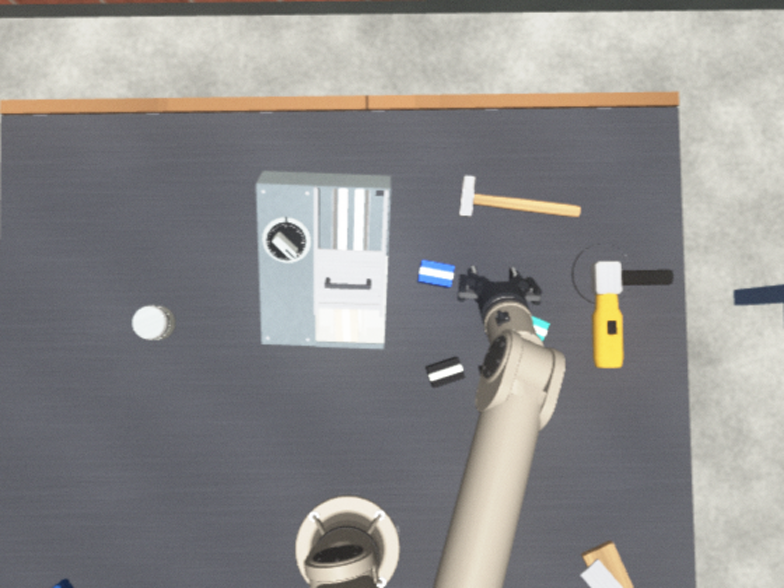

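The final view shows the shutter down, with its handle at (348,283), a faint tan patch under the window at (350,325), and the bystanders in place. I count 11 pictures viewed, one over the limit of 10, so I check the carton by numbers.

```bash
python3 - <<'E'
from h import *
t=load('top');o,M=frame();ez=M[:,2];I=t['img'].astype(int);D=I[...,0]-I[...,2]
uv=np.argwhere(np.ones((420,560)))[:,::-1];q=((ray(t,uv,ez,ez@o-.012)-o)@M*1000).reshape(420,560,3)
for x in range(-165,-75,8):
    print(x,[int(np.median(D[(abs(q[...,0]-x)<4)&(abs(q[...,1]-y)<4)])) for y in range(-106,6,7)])
E
```

```text
-165 [-9, 1, -4, -6, -6, -6, 1, 2, -2, -4, -4, -5, -2, -4, -5, -6]
-157 [2, 2, 2, 2, 2, 7, 9, 4, 1, 3, 9, 8, 2, 2, 2, 2]
-149 [2, 2, 2, 2, 2, 9, 9, 4, 1, 2, 8, 9, 3, 3, 2, 2]
-141 [2, 2, 2, 2, 3, 8, 9, 5, 1, 1, 8, 8, 3, 2, 2, 2]
-133 [2, 2, 2, 2, 2, 8, 9, 5, 1, 1, 9, 8, 3, 2, 3, 2]
-125 [1, 1, 1, 2, 2, 7, 9, 6, 1, 1, 8, 9, 3, 1, 1, 1]
-117 [0, 0, 0, 2, 2, 7, 9, 7, 1, 1, 8, 10, 4, 1, 1, 1]
-109 [1, 1, 0, 2, 2, 5, 9, 8, 1, 1, 8, 9, 4, 1, 0, 0]
-101 [1, 1, 1, 1, 1, 3, 9, 9, 1, 1, 8, 9, 4, 1, 1, 1]
-93 [0, 0, 1, 1, 1, 2, 9, 9, 1, 1, 8, 9, 4, 1, 1, 1]
-85 [-3, -2, -2, -2, -2, -2, 0, 0, -2, -2, -3, -2, -2, -2, -2, -2]
-77 [-1, -1, -2, -2, -2, -2, -2, -3, -2, -2, -2, -2, -2, -2, -3, -3]
```

Cardboard shows on both sides of the tape down to the window's lower edge, but its upper end is hidden by the shutter. I look from close by with the wrist camera and measure where the ends lie.

```bash
python3 -m handwheel '0.72 -0.02 -0.04 -0.04 0 0 -0.14; 0.72 -0.03 -0.08 -0.04 0 0 -0.28; 0.72 -0.05 -0.12 -0.04 0 0 -0.42; 0.72 -0.06 -0.16 -0.04 0 0 -0.56; 0.72 -0.08 -0.2 -0.04 0 0 -0.7; 0.72 -0.084 -0.217 -0.03 0 0 -0.84; 0.72 -0.084 -0.217 -0.03 0 0 -0.98; 0.72 -0.084 -0.217 -0.03 0 0 -1.12; 0.72 -0.084 -0.217 -0.03 0 0 -1.26; 0.72 -0.084 -0.217 -0.03 0 0 -1.4; 0.72 -0.084 -0.217 -0.03 0 0 -1.57; 0.72 -0.084 -0.217 -0.03 0 0 -1.57'; cat > look.py <<'E'
from h import *
stat();d=get('wrist');d=load('wrist');I=d['img'].astype(int);D=I[...,0]-I[...,2]
uv=np.argwhere(np.ones((420,560)))[:,::-1]
q=wray(d,uv,-12,1).reshape(420,560,3)
print('plane -12 (carton top)')
for x in range(-172,-84,4):
    r=[]
    for y in range(-88,-8,5):
        k=(abs(q[...,0]-x)<2)&(abs(q[...,1]-y)<2.5);r.append(int(np.median(D[k])) if k.any() else None)
    print(x,r)
E
python3 look.py
```

```text
t: 20.35
position: [0.4833, -0.0424, 0.3111]
eef_rot: [0.176, 0.702, 0.669, 0.168]
contact_force: [-0.8, 0.2, -0.2]
opening: 0.0614
grip_force: 0.0
t 20.35 pos [ 0.4833 -0.0424  0.3111] case [-18.9 -81.7 169.9] ang 90.2 q [ 1.07 -0.3  -0.87  2.14 -0.43  0.74  0.37] F [-0.8  0.2 -0.2] T [ 0.04  0.46 -0.03] open 0.0614 g 0.0
plane -12 (carton top)
-172 [-19, -19, -19, -19, -19, -19, -19, -19, -18, -19, -19, -19, -19, -19, -18, -19]
-168 [-19, -19, -19, -19, -19, -19, -19, -19, -20, -19, -19, -18, -19, -18, -18, -18]
-164 [3, 0, 2, 4, 4, 9, 0, 4, 4, 0, 5, 9, 3, 1, 3, 3]
-160 [6, 6, 6, 7, 30, 30, 30, 4, 4, 6, 29, 30, 29, 6, 6, 6]
-156 [6, 6, 6, 6, 30, 30, 30, 4, 4, 5, 30, 30, 29, 6, 5, 4]
-152 [6, 6, 6, 7, 30, 30, 30, 4, 4, 5, 30, 30, 30, 5, 4, 5]
-148 [6, 6, 6, 8, 30, 30, 30, 5, 4, 5, 30, 30, 29, 4, 6, 4]
-144 [6, 6, 7, 8, 30, 30, 30, 4, 5, 5, 30, 30, 29, 6, 7, 5]
-140 [6, 5, 7, 9, 30, 29, 30, 4, 4, 4, 30, 29, 28, 5, 6, 5]
-136 [2, 3, 6, 9, 30, 29, 30, 4, 4, 4, 29, 29, 28, 7, 7, 2]
-132 [3, 2, 6, 9, 30, 30, 31, 5, 4, 5, 29, 28, 29, 7, 7, 1]
-128 [2, 2, 6, 9, 31, 30, 30, 5, 4, 3, 29, 28, 29, 7, 7, 2]
-124 [2, 2, 6, 9, 30, 30, 30, 5, 3, 4, 29, 29, 29, 6, 7, 1]
-120 [2, 2, 6, 8, 30, 30, 30, 4, 4, 3, 29, 29, 29, 10, 6, 2]
-116 [2, 1, 6, 8, 30, 30, 29, 4, 4, 4, 28, 29, 29, 15, 6, 1]
-112 [2, 2, 6, 8, 29, 30, 29, 5, 3, 3, 28, 29, 29, 15, 6, 2]
-108 [2, 3, 6, 8, 28, 29, 29, 8, 4, 3, 28, 29, 29, 20, 8, 2]
-104 [2, 3, 6, 8, 27, 29, 29, 14, 3, 4, 26, 29, 29, 24, 8, 3]
-100 [3, 2, 5, 8, 24, 29, 29, 22, 3, 4, 28, 28, 29, 27, 8, 3]
-96 [2, 2, 5, 7, 22, 29, 29, 24, 4, 4, 24, 27, 27, 25, 9, 2]
-92 [2, 2, 5, 6, 6, 24, 24, 23, 10, 9, 13, 25, 25, 24, 8, 2]
-88 [3, 2, 4, 6, 3, 18, 24, 24, 24, 24, 23, 25, 25, 25, 7, 1]
```

The carton top runs from the window's lower edge to x ≈ −95 and then its end face shows. With 70 mm of length that puts its low end at −165, against the stop. It lies straight and centred at y ≈ −50.

```bash
python3 -c "
from cell import bot
print(bot.sign_off())"
```

```text
the job is handed in; nothing more can be done
None
```

I dialled the lock 30–21–25, pulled the shutter 120 mm down to its stop, and the brown carton slid to the stop long side along the lane; the grinder, tin and hammer were untouched, and I handed in at about 20 s, though I viewed 11 pictures, one over the limit of 10.

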